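Hold a sample tube over the base-code reader

TASK

First push the size slide of the white tube reader all the way to its large-ring end stop. Then pick up the tall sample tube standing alone by the row of vessels, lift it over that row (beaker, bottle, jug) without disturbing them or the small clear pot, and bring it over the reader's round window so that the code on its underside can be read. Finish holding the tube there, still and upright, centred on the window, its base about one centimetre above the glass; the tube must never touch the reader, and you do not put it down or let go.

Things in the scene. Friction and masses are not known exactly. Their poses are not given: they have to be found in the camera images.
- reader: the tube reader, fixed: white plastic box, 170 mm deep (x), 140 mm wide (y), top at 43 mm. Origin: centre of its underside. Its x axis points from the slide side (robot's side) to the window side, its y axis to the large-ring end of the slide track. A grey boss (64 mm diameter, top at 53 mm) carries the window at x = +35 mm; the size slide runs along y at x = -45 mm.
- window (a point): centre of the reader's round dark glass window (37 mm diameter), on the surface of the glass, 53 mm above the table; axes as the reader's, z up
- size_slide (a joint): position of the size slide in m along the reader's y: 0 at the small-ring end stop, 0.050 at the large-ring end stop. Dry friction about 1.5 N, no spring: it stays where it is left. It starts somewhere in the first 20 mm.
- slide_top (a point): centre of the top face of the size slide's black grip, a ribbed block 22 mm (reader's x) by 16 mm (reader's y) and 36 mm tall, standing on the reader's top (its 6 mm foot 26 by 20 mm); top at 81.5 mm above the table; axes as the reader's; moves with the slide
- sample_tube: the loose sample tube standing upright on the table, with a screw cap: 118 mm tall, tube 30 mm diameter, cap 35 mm diameter from about 95 mm up; 45 g (may vary by a third). Origin: centre of its underside, z axis up along the tube. Grasp it round the tube 50 to 85 mm above its base. (Two like it at the very back of the table are furniture.)
- clear_pot: bystander: small loose clear pot with a frosted cap, 45 mm diameter, 67 mm tall, standing on the tube's side of the row; it and the tube may change places. Origin: centre of its underside. Beware: to the right of both stand two fixed filter towers, 364 mm tall, 113 mm across, at about x 0.55, y -0.29 and x 0.68, y -0.45; keep the arm and hand clear of them.
- wide_bottle: obstacle, middle of the row: loose white bottle, 85 mm diameter, 157 mm tall. Origin: centre of its underside. Its x axis runs along the row, to the jug; its y axis points across the row, to the reader's side.
- beaker: obstacle, loose glass beaker, 87 by 94 mm, 124 mm tall, 105 mm from the bottle at the robot's end of the row. Origin: centre of its underside.
- measuring_jug: obstacle, loose small pouring jug, 70 by 119 mm with its handle, 126 mm tall, 102 mm from the bottle at the far end of the row. Origin: on its underside.
Not all that is in view belongs to the job. What is shaped like the wide_bottle but green or purple is not meant.

How it is judged:
On the way, in this order (a step that is already met when the one before it is completed fails the run):
1. the size slide is at its large-ring end stop while the tube still stands on the table (value of joint size_slide above 0.0475 m and height (world z) of sample_tube below 0.02 m), for 0.2 s.
2. the tube is lifted over the row of vessels: its base above the line of the row, over 122 mm up (height (world z) of sample_tube above 0.122 m and y of sample_tube in the frame of wide_bottle between -0.06 and 0.06 m and x of sample_tube in the frame of wide_bottle between -0.19 and 0.19 m).
At the end, for the whole second after the job is handed in: the fingers hold the sample tube still (under 20 mm/s) and upright (within 0.12 rad, 7 degrees) over the window: its base centre within 9 mm of the window's centre sideways and 3 to 20 mm above the glass, not touching the reader; the size slide is within 2.5 mm of its large-ring end stop (horizontal distance between sample_tube and window below 0.009 m and z of sample_tube in the frame of window between 0.003 and 0.02 m and angle between sample_tube's own z axis and vertical below 0.12 rad and linear speed of sample_tube below 0.02 m/s and contact force between sample_tube and the fingers above 1 N and contact force between sample_tube and reader below 0.05 N and value of joint size_slide above 0.0475 m); the arm keeps its last pose, push and grip.
It fails at once if the tube touches the reader (contact force between sample_tube and reader above 0.3 N).
It fails at once if the bottle is shifted more than 15 mm or tipped more than 0.2 rad (distance of wide_bottle from where it was at the start of the episode above 0.015 m or angle between wide_bottle's own z axis and vertical above 0.2 rad).
It fails at once if the beaker is shifted more than 15 mm or tipped more than 0.2 rad (distance of beaker from where it was at the start of the episode above 0.015 m or angle between beaker's own z axis and vertical above 0.2 rad).
It fails at once if the jug is shifted more than 15 mm or tipped more than 0.2 rad (distance of measuring_jug from where it was at the start of the episode above 0.015 m or angle between measuring_jug's own z axis and vertical above 0.2 rad).
It fails at once if the clear pot is shifted more than 15 mm or tipped more than 0.2 rad (distance of clear_pot from where it was at the start of the episode above 0.015 m or angle between clear_pot's own z axis and vertical above 0.2 rad).
It also fails if it takes over 64 s, if anything falls off the work surface, if the arm or the gripper's body presses on something with over 40 N, if the wrist force passes 120 N, or if a joint passes its speed limit or range.

ROBOT

A 6-joint arm with a two-finger parallel gripper is mounted at the origin on a cart in front of the work surface, level with it; the furniture and walls round the work are solid. World frame = base frame: x ahead of the robot, y to its left, z up, the work surface at z = 0. Lengths are in m, angles in rad, forces in N, time in s.
With the tool pointing down it reaches from about 0.275 to 1 m from the base axis. Payload 8.4 kg.
Tool frame: the origin (TCP) lies on the centre line of the jaws, within the pads' length; the fingertips stand 17 mm ahead of it and the grasp point (between the pads) lies 2 mm behind it (bot.tcp_to_tips is the y of the fingertips in the tool frame, in m); y points along the fingers, z is the direction in which the jaws open and shut, and the axes are right-handed (so a half turn about y gives the same grasp; the last joint's range is limited). The gripper opens to 85 mm and grips with 20 to 120 N. Pads are 22 mm wide; open, the fingers measure 114 mm over their backs; the gripper's body (76 mm by 85 mm) begins 54 mm behind the grasp point. The pads swing forward as they close: fully open they stand 13 mm farther back than shut.
Start: joints at [1.273, 0.353, 1.633, -0, 1.155, -0.002], TCP at [0.182, 0.598, 0.218] pointing down, gripper open.
Joint ranges: [-2.63, 2.63], [-0.92, 2.1], [0.06, 2.66], [-1.3, 4.44], [0, 2.69], [-3.02, 3.02]. Speed limits (rad/s): [2.22, 2.22, 2.79, 3.14, 3.14, 3.14].

INTERFACE

Orientations are given as a unit quaternion [x, y, z, w].
In Python, from workcell import bot, hand, kinematics, get_obs, vision, hand_in gives the robot as it stands. The module is installed in compiled form; this text tells all that it offers. Calls block until the motion is done:
- bot.reach(position, orientation): joint-space move of the TCP to a pose.
- bot.servo_line(position, ori=None, velocity=0.15): straight line of the TCP; ori=None keeps the orientation; velocity is the mean speed in m/s.
- bot.goto_joints(angles): joint-space move.
- hand.move_gripper(opening, strength=None): finger opening in m; strength is the grip in N (None keeps the last); returns when the fingers have stopped.
- bot.dwell(seconds).
- kinematics.solve_ik(position, orientation): joint angles nearest the present ones, or None.
- get_obs(): the state.
- vision.read_camera(name): name is "side" or "top" or "wrist"; returns a dict with "frame" (480x640x3 uint8, red, green, blue), "intrinsics" (3x3 intrinsics, pixels), "view" (4x4, takes a point from world to camera coordinates). Camera axes: x right, y down, z forward; pixel columns grow to the right and rows downward; lengths in m; the calibration is good to about 2 mm. The wrist camera is an equidistant fisheye: a pixel r from the principal point sees the ray r / f radians off the axis. A picture is of the moment at which its call begins. There is no depth.
A pose or a line that the arm cannot do raises bot.IKError and nothing moves.
- hand_in(): hands the job in, once; it reports no verdict.
The state is a dict: "time_s": time; "joint_pos": joint angles; "joint_vel": joint speeds; "joint_efforts": joint torques, N m; "position": TCP position; "orientation": TCP orientation; "wrist_force": force on the tool from outside, world axes, zero at the start; "ft_torque": the same for the moment, N m; "gripper_width": finger opening in m.
Only numpy, scipy, OpenCV 4.12 (cv2) and the standard library are available. Lean on these libraries where they do the work, as an engineer would, in place of code of your own. Each camera call takes 0.05 s, during which the arm holds its last target.

## Working session

There is one attempt and no reset: what is moved stays moved. The work goes in short steps, each a Python script; the robot and the scene stay as the last script left them, time stands still between calls to the robot, and variables do not carry over. Pictures are saved under pics/ and viewed, and the job is handed in when it is done.

```bash
mkdir -p pics; ls; python3 - <<'E'
from workcell import bot, hand, kinematics, get_obs, vision
import cv2,numpy as np
for n in ["side","top","wrist"]:
    r=vision.read_camera(n); cv2.imwrite(f"pics/{n}0.png",r["frame"][:,:,::-1]); 
    print(n,np.round(r["intrinsics"],1).tolist(),np.round(r["view"],4).tolist())
o=get_obs(); print(o, bot.tcp_to_tips)
E
```

```text
pics
side [[540.3, 0.0, 316.6], [0.0, 540.3, 244.4], [0.0, 0.0, 1.0]] [[0.6394, -0.7685, 0.0254, -0.349], [-0.342, -0.3138, -0.8858, 0.2911], [0.6887, 0.5576, -0.4634, 0.8503], [0.0, 0.0, 0.0, 1.0]]
top [[517.2, 0.0, 313.0], [0.0, 517.2, 239.6], [0.0, 0.0, 1.0]] [[0.1497, -0.9887, 0.0015, -0.0647], [-0.9329, -0.1417, -0.3312, 0.5773], [0.3277, 0.0481, -0.9436, 1.1255], [0.0, 0.0, 0.0, 1.0]]
wrist [[371.6, 0.0, 318.4], [0.0, 371.6, 239.0], [0.0, 0.0, 1.0]] [[0.2907, 0.9568, -0.0019, -0.6239], [0.9041, -0.274, 0.3278, -0.043], [0.3132, -0.097, -0.9447, 0.3824], [0.0, 0.0, 0.0, 1.0]]
{'time_s': 0.15, 'joint_pos': array([ 1.27260024e+00,  3.53511991e-01,  1.63394842e+00,  1.82289363e-06,
        1.15517769e+00, -2.41086272e-03]), 'joint_vel': array([ 3.40506166e-04, -2.05045173e-03, -3.46179461e-03,  2.33812471e-04,
       -9.20310163e-05,  2.20046990e-03]), 'joint_efforts': array([-1.42064569e-04, -6.05639863e+01, -3.42340314e+01,  2.10140871e-05,
        6.25451634e-03, -3.25556789e-05]), 'position': array([0.18208111, 0.59750941, 0.21722619]), 'orientation': array([ 0.6997531 , -0.10425124,  0.10413938, -0.69902237]), 'wrist_force': array([0.14426411, 0.50925948, 0.53779976]), 'ft_torque': array([ 0.02023065, -0.01643281,  0.02205816]), 'gripper_width': 0.08557431785913691} 0.017
```

View pics/side0.png

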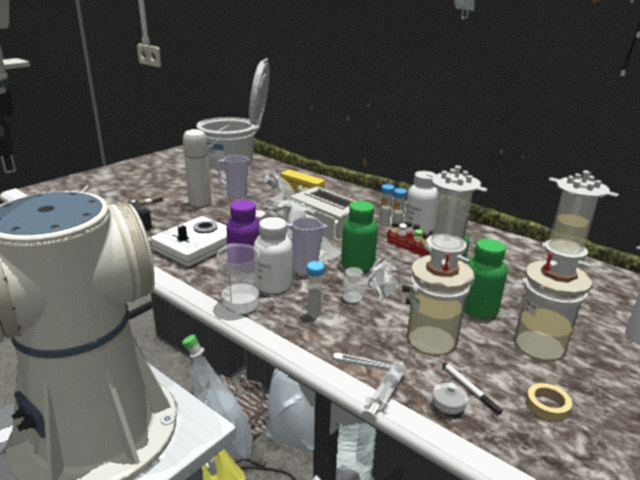

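View pics/top0.png

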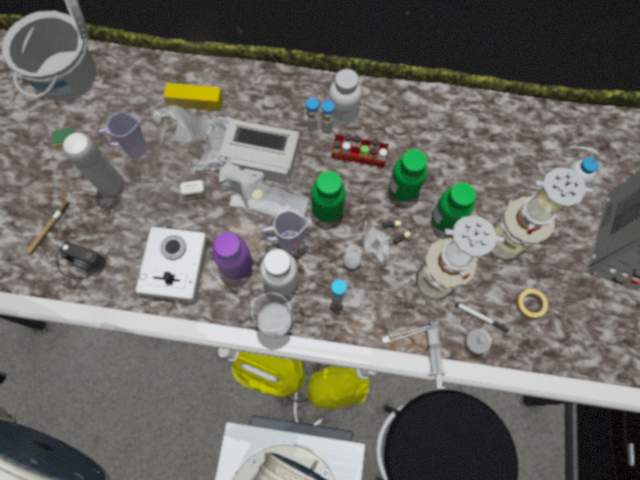

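View pics/wrist0.png

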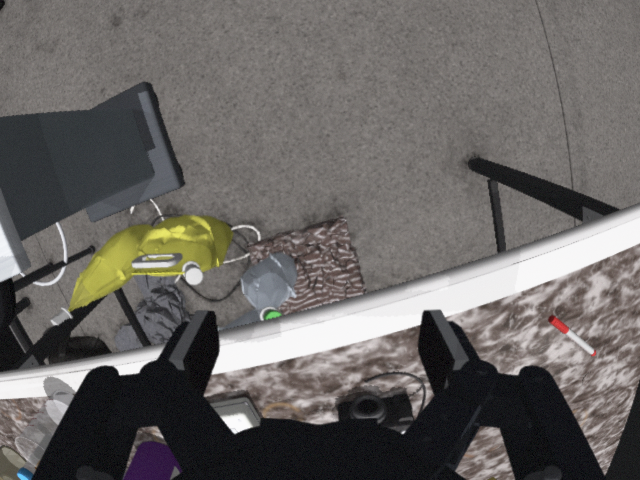

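The sample tube candidates are:
- Blue cap alone near the row: top (338,290), side (315,290).
- Two blue caps at the back: top (312,105) and (328,108). These are furniture.
- Blue cap by the filter tower: top (590,165).

By the description I choose the first. The white bottle is the one at top (280,270); the one at (345,90) at the back is not meant.

I'll check the choice in close crops.

```bash
cat > h.py <<'E'
import numpy as np, cv2
from workcell import bot, hand, kinematics, get_obs, vision
def cam(n):
    r=vision.read_camera(n); return r["frame"],np.array(r["intrinsics"]),np.array(r["view"])
def ray(K,V,uv):
    d=np.array([(uv[0]-K[0,2])/K[0,0],(uv[1]-K[1,2])/K[1,1],1.]); R=V[:3,:3]
    return -R.T@V[:3,3], R.T@d
def plane(K,V,uv,z):
    c,d=ray(K,V,uv); return c+d*(z-c[2])/d[2]
def proj(K,V,p):
    q=V[:3,:3]@np.array(p)+V[:3,3]; return (K@(q/q[2]))[:2]
def tri(rays):
    A=np.zeros((3,3));b=np.zeros(3)
    for c,d in rays:
        d=d/np.linalg.norm(d);P=np.eye(3)-np.outer(d,d);A+=P;b+=P@c
    x=np.linalg.solve(A,b)
    return x,[np.linalg.norm((np.eye(3)-np.outer(d,d)/(d@d))@(x-c)) for c,d in rays]
E
python3 - <<'E'
import cv2,numpy as np
t=cv2.imread("pics/top0.png");s=cv2.imread("pics/side0.png")
a=cv2.resize(t[215:305,125:215],None,fx=6,fy=6,interpolation=cv2.INTER_CUBIC)[:540,:540]
cv2.imwrite("pics/c_reader.png",a)
cv2.imwrite("pics/c_row.png",cv2.resize(t[200:350,210:410],None,fx=4,fy=4,interpolation=cv2.INTER_CUBIC))
cv2.imwrite("pics/c_side.png",cv2.resize(s[195:330,145:375],None,fx=3.45,fy=3.45,interpolation=cv2.INTER_CUBIC))
E
```

```text
(no output)
```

View pics/c_reader.png

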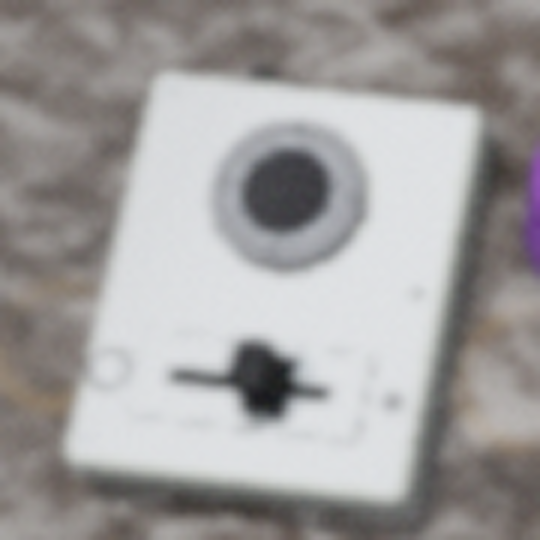

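View pics/c_row.png

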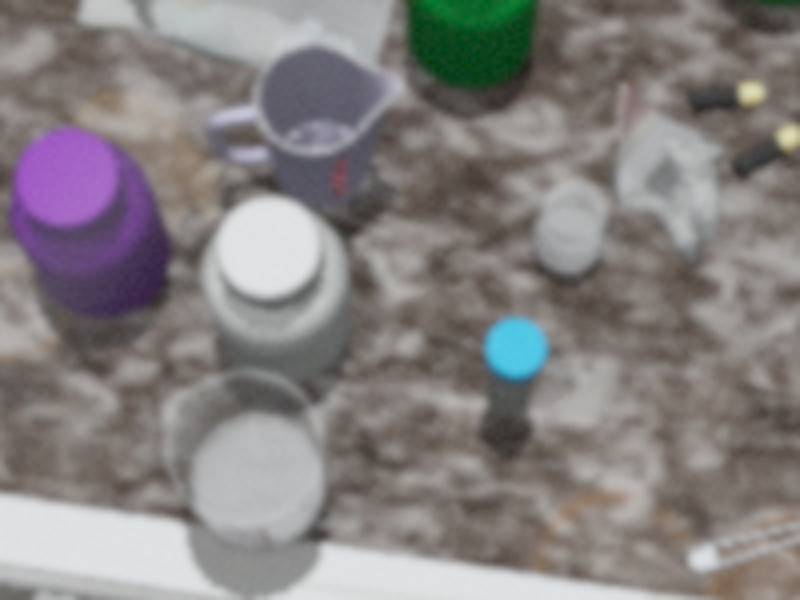

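View pics/c_side.png

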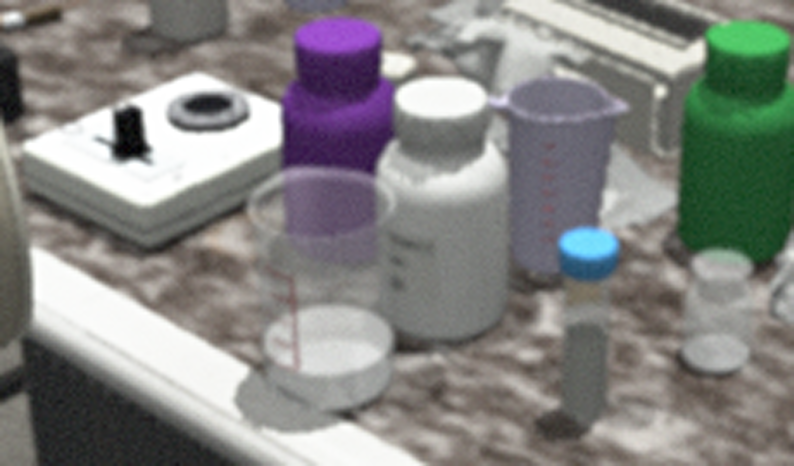

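Crops: the blue-capped tall tube stands alone at top (338,288) and side (315,270), with the clear pot at top (352,257). The reader has its window at top (173,247), the slide grip at (169,276), and the large ring on the left (+y). Next I'll measure them.

```bash
cat > meas.py <<'E'
from h import *
T,Kt,Vt=cam("top"); S,Ks,Vs=cam("side")
def blob(img,f,box):
    x0,y0,x1,y1=box; hsv=cv2.cvtColor(img,cv2.COLOR_RGB2HSV).astype(int)
    m=f(hsv[y0:y1,x0:x1]).astype(np.uint8)
    n,l,st,c=cv2.connectedComponentsWithStats(m); k=1+np.argmax(st[1:,4])
    return c[k]+[x0,y0], st[k]+[x0,y0,0,0,0],(l==k).astype(np.uint8)
blue=lambda h:(h[...,0]>90)&(h[...,0]<115)&(h[...,1]>110)
bl_t=lambda h:(h[...,0]>85)&(h[...,0]<115)&(h[...,1]>110)&(h[...,2]>190)
dark=lambda h:h[...,2]<90
if __name__=="__main__":
    ct,st,_=blob(T,bl_t,(320,270,360,310)); cs,ss,_=blob(S,blue,(300,255,335,290))
    print("cap top px",ct,st,"side",cs,ss)
    print("cap top face from top",plane(Kt,Vt,ct,.118),"tri approx",tri([ray(Kt,Vt,ct),ray(Ks,Vs,cs)]), "side@.108",plane(Ks,Vs,cs,.108))
    w,sw,_=blob(T,dark,(160,235,187,258)); print("win",w,sw,plane(Kt,Vt,w,.053))
    w2,sw2,_=blob(S,dark,(193,217,220,236)); print("win side",w2,sw2,plane(Ks,Vs,w2,.053))
    # reader white top corners
    white=lambda h:(h[...,2]>185)&(h[...,1]<40)
    c,st,m=blob(T,white,(125,215,212,305))
    cn,_=cv2.findContours(m,cv2.RETR_EXTERNAL,cv2.CHAIN_APPROX_NONE); c0=max(cn,key=cv2.contourArea)
    for eps in (4,6,8):
        p=cv2.approxPolyDP(cv2.convexHull(c0),eps,True)[:,0]+[125,215]; print(p.tolist())
    for q in p: print(q,plane(Kt,Vt,q,.043)[:2])
    (a,b,_c)=cv2.minAreaRect(np.array([1000*plane(Kt,Vt,q[0]+[125,215],.043)[:2] for q in c0],np.float32)); print("rect mm",a,b,_c)
E
python3 meas.py
```

```text
cap top px [338.55   286.3625] [332 280  14  14 160] side [314.92488263 267.93896714] [307 261  17  15 213]
cap top face from top [ 0.47185529 -0.05210443  0.118     ] tri approx (array([ 0.4737491 , -0.05214808,  0.11038531]), [np.float64(9.027045528880168e-05), np.float64(9.027045528888125e-05)]) side@.108 [ 0.47685482 -0.0495091   0.108     ]
win [172.23333333 246.45833333] [166 241  13  12 120] [0.52695023 0.36275556 0.053     ]
win side [204.86792453 224.9245283 ] [199 223  13   5  53] [0.52879162 0.36193312 0.053     ]
[[152, 227], [204, 234], [190, 297], [136, 290]]
[[152, 227], [204, 234], [190, 297], [136, 290]]
[[152, 227], [204, 234], [190, 297], [136, 290]]
[152 227] [0.57229662 0.42831631]
[204 234] [0.57360387 0.29576952]
[190 297] [0.41215044 0.29382164]
[136 290] [0.40946303 0.42561423]
rect mm (491.6819152832031, 361.1286926269531) (167.07321166992188, 137.45860290527344) 1.635858178138733
```

```bash
python3 - <<'E'
from meas import *
P=lambda u,v,z:np.round(plane(Kt,Vt,(u,v),z)[:2],3)
print("bottle cap",P(277.5,261.7,.157),"beaker rim",P(272,306,.124),"jug rim",P(290,229,.126),"potcap",P(353.2,252.5,.067),"potbase",P(352,262,0))
print("purple",P(226.5,244,.157))
s=lambda u,v,z:np.round(plane(Ks,Vs,(u,v),z)[:2],3)
q=lambda u,v:(145+u/3.45,195+v/3.45)
print("side: bottle cap",s(*q(441,98),.157),"beaker",s(*q(322,203),.124),"jug",s(*q(562,100),.126),"pot",s(*q(722,262),.067),"purple",s(*q(338,37),.157))
# grip: dark blob
c,st,m=blob(T,lambda h:h[...,2]<70,(150,265,185,290)); print(c,st); 
print("grip top", P(168.2,273.5,.0815),P(*c,.06)); 
c,st,m=blob(S,lambda h:h[...,2]<70,(172,222,192,244)); print(c,st,s(182,227,.0815))
E
```

```text
bottle cap [0.497 0.089] beaker rim [0.404 0.088] jug rim [0.589 0.078] potcap [ 0.573 -0.077] potbase [ 0.57  -0.079]
purple [0.521 0.209]
side: bottle cap [0.497 0.088] beaker [0.394 0.087] jug [0.596 0.072] pot [ 0.579 -0.077] purple [0.519 0.204]
[168.43939394 278.13636364] [164 274  10  10  66]
grip top [0.452 0.347] [0.446 0.35 ]
[182.07920792 233.9009901 ] [178 227  10  14 101] [0.447 0.346]
```

```bash
python3 - <<'E'
from h import *
from scipy.spatial.transform import Rotation as R
o=get_obs(); M=R.from_quat(o["orientation"]).as_matrix(); print(np.round(M,3))
_,K,V=cam("wrist"); print("cam in tool",M.T@(-V[:3,:3].T@V[:3,3]-o["position"]), "axis in tool",M.T@V[2,:3])
for j in [(1,0),(0,1),(-1,0),(0,-1)]:
    z=np.array([*j,0.]); y=np.array([0,0,-1.]); x=np.cross(y,z)
    q=R.from_matrix(np.array([x,y,z]).T).as_quat()
    for p in [(.447,.30,.15),(.473,-.0515,.2),(.473,-.0515,.07),(.527,.362,.135)]:
        s=kinematics.solve_ik(p,q); print(j,p,None if s is None else np.round(s,2))
E
```

```text
[[ 0.957 -0.     0.292]
 [-0.292 -0.     0.957]
 [ 0.    -1.    -0.   ]]
cam in tool [-0.08529263 -0.15711277 -0.0002349 ] axis in tool [ 3.27810467e-01  9.44743469e-01 -2.74021590e-04]
(1, 0) (0.447, 0.3, 0.15) [ 0.59  0.3   1.88 -0.    0.96  0.59]
(1, 0) (0.473, -0.0515, 0.2) [-0.11  0.14  1.96 -0.    1.04 -0.11]
(1, 0) (0.473, -0.0515, 0.07) [-0.11  0.33  2.07 -0.    0.74 -0.11]
(1, 0) (0.527, 0.362, 0.135) [ 0.6   0.46  1.67 -0.    1.01  0.6 ]
(0, 1) (0.447, 0.3, 0.15) [ 0.59  0.3   1.88 -0.    0.96 -0.98]
(0, 1) (0.473, -0.0515, 0.2) [-0.11  0.14  1.96 -0.    1.04 -1.68]
(0, 1) (0.473, -0.0515, 0.07) [-0.11  0.33  2.07 -0.    0.74 -1.68]
(0, 1) (0.527, 0.362, 0.135) [ 0.6   0.46  1.67 -0.    1.01 -0.97]
(-1, 0) (0.447, 0.3, 0.15) [ 0.59  0.3   1.88 -0.    0.96 -2.55]
(-1, 0) (0.473, -0.0515, 0.2) None
(-1, 0) (0.473, -0.0515, 0.07) None
(-1, 0) (0.527, 0.362, 0.135) [ 0.6   0.46  1.67 -0.    1.01 -2.54]
(0, -1) (0.447, 0.3, 0.15) [ 0.59  0.3   1.88 -0.    0.96  2.16]
(0, -1) (0.473, -0.0515, 0.2) [-0.11  0.14  1.96 -0.    1.04  1.46]
(0, -1) (0.473, -0.0515, 0.07) [-0.11  0.33  2.07 -0.    0.74  1.46]
(0, -1) (0.527, 0.362, 0.135) [ 0.6   0.46  1.67 -0.    1.01  2.17]
```

```bash
cat >> h.py <<'E'
from scipy.spatial.transform import Rotation as R
def ori(j):
    z=np.array([j[0],j[1],0.]);z/=np.linalg.norm(z); y=np.array([0,0,-1.])
    return R.from_matrix(np.array([np.cross(y,z),y,z]).T).as_quat()
QX=ori((1,0)); QY=ori((0,1))
E
python3 - <<'E'
from h import *
hand.move_gripper(0.0,40)
bot.reach([.446,.302,.16],QX)
bot.servo_line([.446,.302,.078],velocity=.12)
f0=get_obs()["wrist_force"]
y=.302
bot.servo_line([.446,.322,.078],velocity=.08)
y=.322
while y<.395:
    y+=.006
    bot.servo_line([.446,y,.078],velocity=.06)
    o=get_obs(); f=o["wrist_force"]-f0; print(round(y,3),np.round(o["position"],4),np.round(f,1),round(o["time_s"],1))
    if abs(f[1])>9: break
T,_,_=cam("top");S,_,_=cam("side")
cv2.imwrite("pics/p1.png",np.hstack([cv2.resize(T[200:320,110:260,::-1],None,fx=2.6,fy=2.6),cv2.resize(S[170:290,130:280,::-1],None,fx=2.6,fy=2.6)]))
E
```

```text
0.328 [0.446  0.3283 0.078 ] [-1.2 -0.6  0.4] 4.1
0.334 [0.4461 0.3343 0.078 ] [-0.8 -0.   0.9] 4.4
0.34 [0.4461 0.3404 0.078 ] [-1.1 -0.3 -0.2] 4.6
0.346 [0.4461 0.3464 0.078 ] [-0.5 -1.   0.1] 4.9
0.352 [0.4461 0.3524 0.078 ] [-1.3  0.3  0.2] 5.1
0.358 [0.446  0.3584 0.078 ] [-0.4  0.7  0.8] 5.4
0.364 [0.4461 0.3644 0.0781] [-0.9 -0.2  0.5] 5.6
0.37 [0.4461 0.3704 0.078 ] [-1.8 -0.5 -0.5] 5.9
0.376 [0.446  0.3764 0.078 ] [-0.5 -1.5  0.9] 6.1
0.382 [0.4461 0.3824 0.078 ] [-1.  -0.3  1.1] 6.4
0.388 [0.4461 0.3884 0.078 ] [-0.2 -0.6  0.3] 6.6
0.394 [0.446  0.3944 0.078 ] [-1.1 -0.2  0.1] 6.9
0.4 [0.446  0.4004 0.078 ] [-0.6  0.3  0. ] 7.1
```

View pics/p1.png

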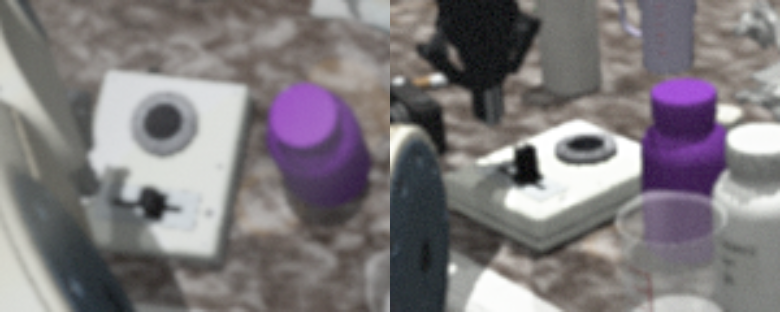

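The slide has not moved: the grip is still at side (182,228), and the fingertips are at side (168,217). I'll check where the tips really are.

```bash
python3 - <<'E'
from h import *
o=get_obs(); print(o["position"],o["gripper_width"],o["orientation"],QX)
T,Kt,Vt=cam("top");S,Ks,Vs=cam("side")
for z in (.061,.08,.1,.12): print(z,proj(Ks,Vs,[.446,.4,z]),proj(Kt,Vt,[.446,.4,z]))
for p in [(.447,.346,.0815),(.447,.346,.045),(.527,.362,.053)]: print(p,proj(Ks,Vs,p))
cv2.imwrite("pics/p2.png",cv2.resize(S[100:260,130:290,::-1],None,fx=3.7,fy=3.7))
W,_,_=cam("wrist");cv2.imwrite("pics/w2.png",W[:,:,::-1])
E
```

```text
[0.445914   0.4000165  0.07793269] -3.822933606600987e-05 [ 0.50013272 -0.49990924  0.49994556 -0.50001245] [ 0.5 -0.5  0.5 -0.5]
0.061 [168.84830089 228.06377228] [148.02982383 274.98300912]
0.08 [168.07407918 221.18812398] [145.60899013 272.82684781]
0.1 [167.24806804 213.8525482 ] [142.98237213 270.48740084]
0.12 [166.41049918 206.4143315 ] [140.27157274 268.07297611]
(0.447, 0.346, 0.0815) [182.01944382 226.93878542]
(0.447, 0.346, 0.045) [183.35403429 240.29268127]
(0.527, 0.362, 0.053) [204.30676038 225.13766049]
```

View pics/p2.png

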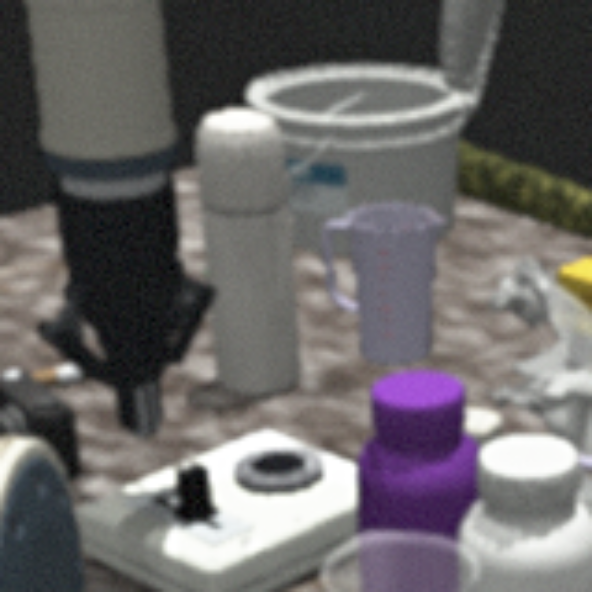

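View pics/w2.png

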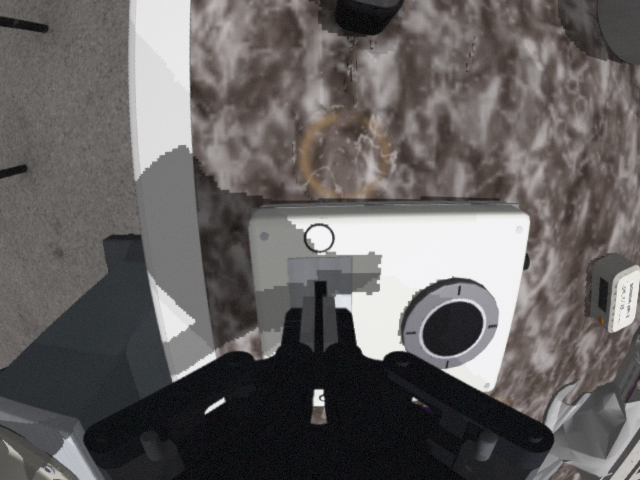

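```bash
cat >> h.py <<'E'
def fray(K,V,uv):
    a=np.array([(uv[0]-K[0,2])/K[0,0],(uv[1]-K[1,2])/K[1,1]]); r=np.linalg.norm(a)
    d=np.r_[np.sin(r)*a/r,np.cos(r)]; Rm=V[:3,:3]; return -Rm.T@V[:3,3],Rm.T@d
def fplane(K,V,uv,z):
    c,d=fray(K,V,uv); return c+d*(z-c[2])/d[2]
def fproj(K,V,p):
    q=V[:3,:3]@np.array(p)+V[:3,3]; t=np.arctan2(np.hypot(q[0],q[1]),q[2]); n=np.hypot(q[0],q[1])
    return np.array([K[0,2]+K[0,0]*t*q[0]/n,K[1,2]+K[1,1]*t*q[1]/n])
E
python3 - <<'E'
from h import *
W,K,V=cam("wrist"); print(-V[:3,:3].T@V[:3,3])
print("window",fplane(K,V,(453,329),.053)); 
for p in [(260,206),(528,211)]: print(fplane(K,V,p,.043))
for z in (.061,.075,.092):
  for y in (.411,.40,.389): print(z,y,fproj(K,V,(.446,y,z)))
cv2.imwrite("pics/w3.png",cv2.resize(W[240:400,240:400,::-1],None,fx=3.7,fy=3.7))
T,Kt,Vt=cam("top");cv2.imwrite("pics/t3.png",cv2.resize(T[200:320,100:220,::-1],None,fx=5,fy=5))
E
```

```text
[0.44524194 0.48443778 0.23507285]
window [0.5273285  0.36318995 0.053     ]
[0.41397214 0.43638529 0.043     ]
[0.57052373 0.43548257 0.043     ]
0.061 0.411 [319.73986314 263.03741287]
0.061 0.4 [319.69228586 282.51499591]
0.061 0.389 [319.64456728 301.0509617 ]
0.075 0.411 [319.84097746 274.52297002]
0.075 0.4 [319.78591431 295.06477722]
0.075 0.389 [319.73093302 314.47578822]
0.092 0.411 [319.9839617  290.91017766]
0.092 0.4 [319.91703754 312.81499667]
0.092 0.389 [319.85071805 333.29648391]
```

View pics/w3.png

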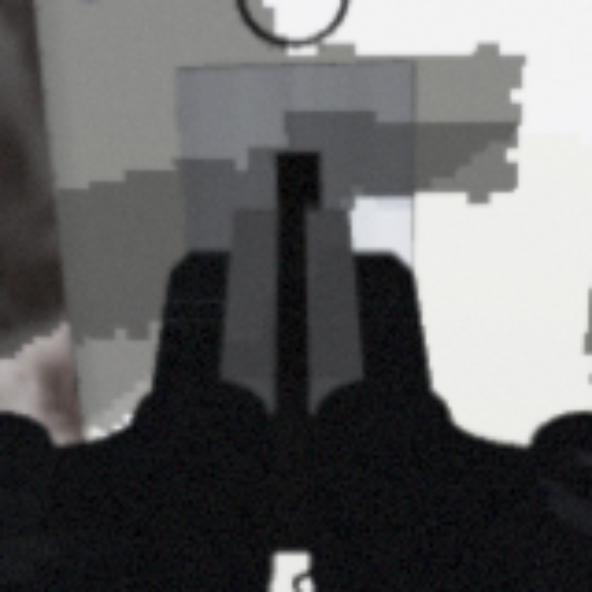

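View pics/t3.png

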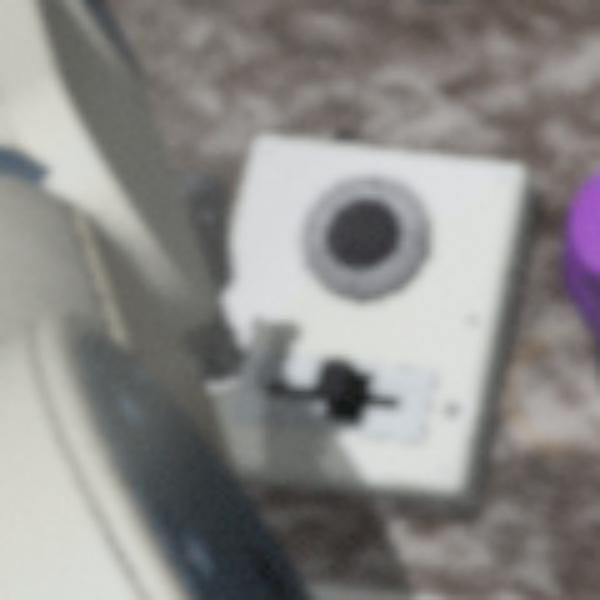

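```bash
python3 - <<'E'
from h import *
W,K,V=cam("wrist");S,Ks,Vs=cam("side")
for r in (297,308): print(tri([fray(K,V,(320,r)),ray(Ks,Vs,(169.2,216.8))]))
cv2.imwrite("pics/s4.png",cv2.resize(S[150:250,120:220,::-1],None,fx=6,fy=6,interpolation=cv2.INTER_CUBIC))
print(get_obs()["gripper_width"])
E
```

```text
(array([0.44915505, 0.40394522, 0.0882823 ]), [np.float64(0.0035911095142009946), np.float64(0.003591109514201068)])
(array([0.44806583, 0.40014357, 0.09030628]), [np.float64(0.0023200010277627204), np.float64(0.002320001027762704)])
-8.297502373662165e-05
```

View pics/s4.png

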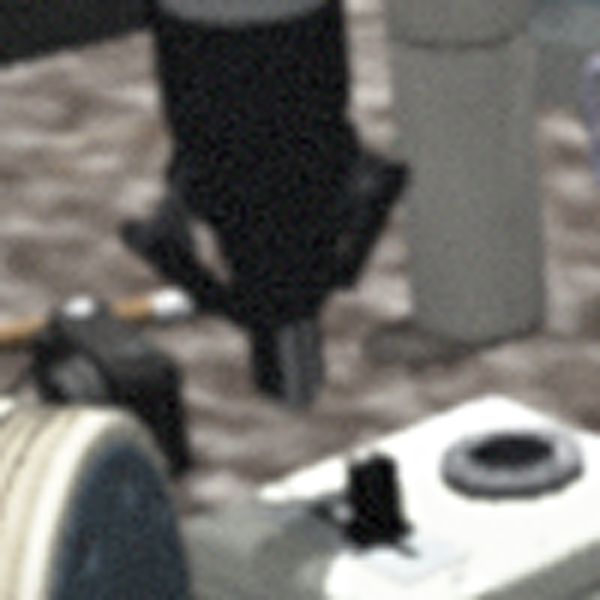

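Two views put the closed fingertips at z≈0.090 with the TCP at 0.078. That is about 12 mm behind the TCP instead of the documented 17 mm ahead, so the fingers passed above the grip. I'll redo the push about 30 mm lower, guarding on force.

```bash
python3 - <<'E'
from h import *
bot.servo_line([.446,.40,.10],velocity=.2)
bot.servo_line([.446,.306,.10],velocity=.25)
f0=get_obs()["wrist_force"]
for z in (.08,.066,.058,.052):
    bot.servo_line([.446,.306,z],velocity=.08)
    f=get_obs()["wrist_force"]-f0; print(z,np.round(f,1))
    if f[2]>5: break
S,Ks,Vs=cam("side")
cv2.imwrite("pics/s5.png",cv2.resize(S[180:260,150:250,::-1],None,fx=6,fy=6,interpolation=cv2.INTER_CUBIC)); print(get_obs()["time_s"])
for z in (.05,.06,.07,.08): print(z,proj(Ks,Vs,(.446,.306,z)))
E
```

```text
0.08 [-0.1 -0.9  0.3]
0.066 [-0.5 -0.5 -0.1]
0.058 [-0.1  1.1  0. ]
0.052 [ 0.7 -1.3  0. ]
9.6417
0.05 [193.28534971 243.7172241 ]
0.06 [192.9514421 240.0341642]
0.07 [192.6151457  236.32475558]
0.08 [192.27643479 232.58871447]
```

View pics/s5.png

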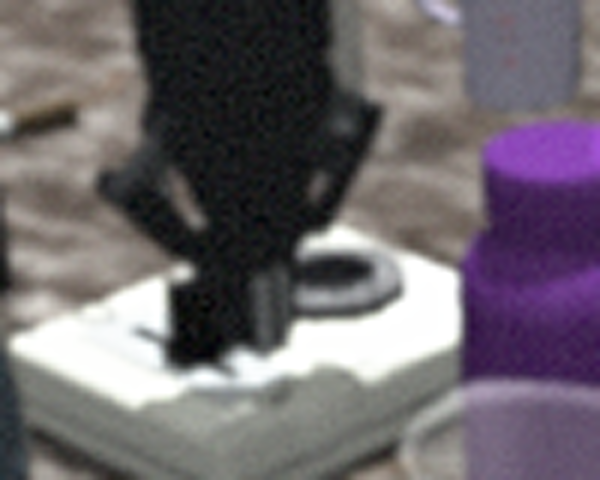

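The tip is at side (195,238), z≈0.064, level with the grip. Now push.

```bash
python3 - <<'E'
from h import *
f0=np.mean([get_obs()["wrist_force"] for _ in range(5)],0)
y=.306
bot.servo_line([.446,.350,.052],velocity=.06); y=.350
while y<.385:
    y+=.0025 if y>.355 else .005
    bot.servo_line([.446,y,.052],velocity=.04)
    o=get_obs(); f=o["wrist_force"]-f0; print(round(y,4),round(o["position"][1],4),np.round(f,1),round(o["time_s"],1))
    if abs(f[1])>12: break
T,_,_=cam("top");S,_,_=cam("side")
cv2.imwrite("pics/p6.png",np.hstack([cv2.resize(T[200:320,110:260,::-1],None,fx=2.6,fy=2.6),cv2.resize(S[170:290,130:280,::-1],None,fx=2.6,fy=2.6)]))
E
```

```text
0.355 0.3552 [ 0.8 -0.9 -0.9] 10.8
0.36 0.3603 [ 1.1 -0.9 -1.1] 11.1
0.3625 0.3627 [ 0.5 -0.8 -0.8] 11.3
0.365 0.3652 [ 1.4 -0.9 -1.6] 11.6
0.3675 0.367 [ 1.3 -6.1  1.7] 11.8
0.37 0.3674 [  3.1 -16.4   6.1] 12.1
```

View pics/p6.png

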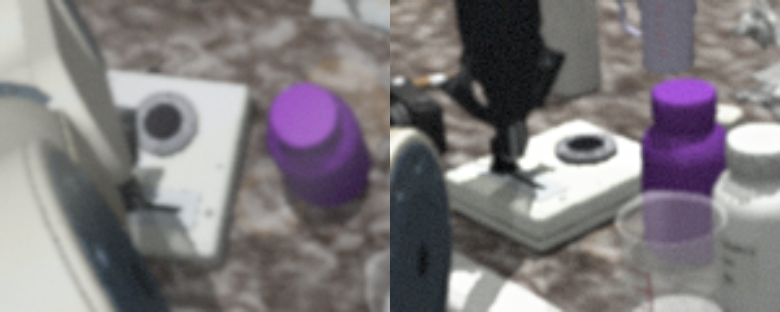

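The end stop is reached: force rose to 16 N at y=0.367, and the computed slide y≈0.386 matches. Retreat and go over the tube.

```bash
python3 - <<'E'
from h import *
bot.servo_line([.446,.345,.052],velocity=.15)
bot.servo_line([.446,.335,.25],velocity=.3)
hand.move_gripper(.085)
bot.reach([.473,-.0515,.22],QY)
o=get_obs();print(o["position"],o["time_s"])
T,Kt,Vt=cam("top");S,Ks,Vs=cam("side");W,K,V=cam("wrist")
cv2.imwrite("pics/p7.png",np.hstack([cv2.resize(T[200:320,110:260,::-1],None,fx=2.6,fy=2.6),cv2.resize(S[150:330,240:400,::-1],(390,312*390//351+92))[:312]]))
cv2.imwrite("pics/w7.png",W[:,:,::-1]); cv2.imwrite("pics/s7.png",S[:,:,::-1])
print(fproj(K,V,(.473,-.0515,.118)))
c=[g for g in (.115,.118)]
E
```

```text
[ 0.47316594 -0.05119903  0.22007538] 16.0833
[318.02070642 232.89856584]
```

View pics/p7.png

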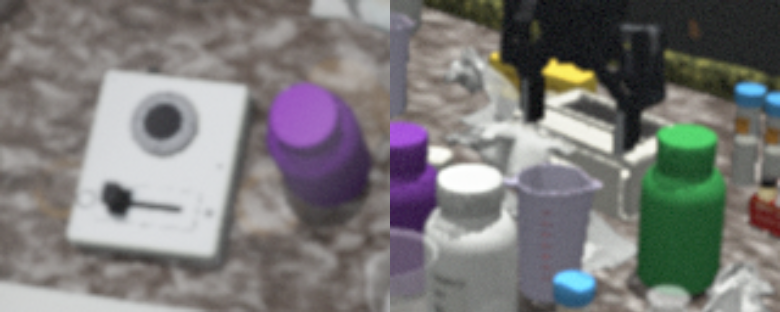

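View pics/w7.png

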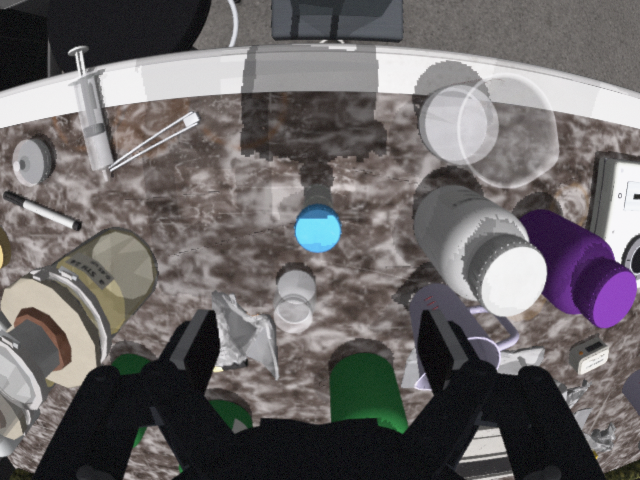

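View pics/s7.png

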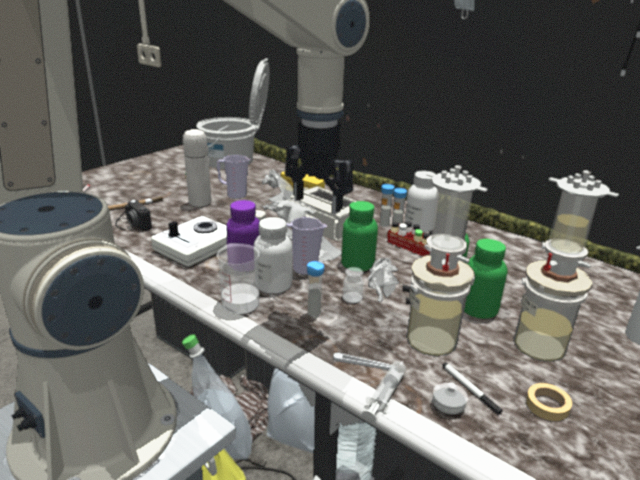

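The slide grip is now at the left (large-ring) end. The wrist view shows the cap centred at (318,228), almost under the hand. I'll refine the tube x and the open fingertip height.

```bash
python3 - <<'E'
from meas import *
W,K,V=cam("wrist")
ct,st,m=blob(W,blue,(280,190,360,270)); print(ct,st,fplane(K,V,ct,.116))
(cx,cy),r=cv2.minEnclosingCircle(np.argwhere(m)[:,::-1].astype(np.float32)); print(cx+280,cy+190,r)
print("row 204/252 edges", [fplane(K,V,(318,v),.118) for v in (st[1],st[1]+st[3])])
for z in (.225,.235,.245,.255): print(z,proj(Ks,Vs,(.473,-.1,z)),proj(Ks,Vs,(.473,0.0,z)))
cv2.imwrite("pics/s8.png",cv2.resize(S[130:230,265:375,::-1],None,fx=6,fy=6,interpolation=cv2.INTER_CUBIC))
E
```

```text
[317.56870443 228.23724061] [ 294  204   48   49 1783] [ 0.46994976 -0.05193425  0.116     ]
317.84947967529297 228.0536346435547 24.25918197631836
row 204/252 edges [array([ 0.45109679, -0.05163146,  0.118     ]), array([ 0.48872952, -0.05159633,  0.118     ])]
0.225 [335.69065489 223.92180953] [295.95500522 209.17020608]
0.235 [335.91392835 219.09588588] [295.99403857 204.53240758]
0.245 [336.13925752 214.22552922] [296.03341244 199.85414935]
0.255 [336.36667092 209.31012305] [296.07313131 195.13489961]
```

View pics/s8.png

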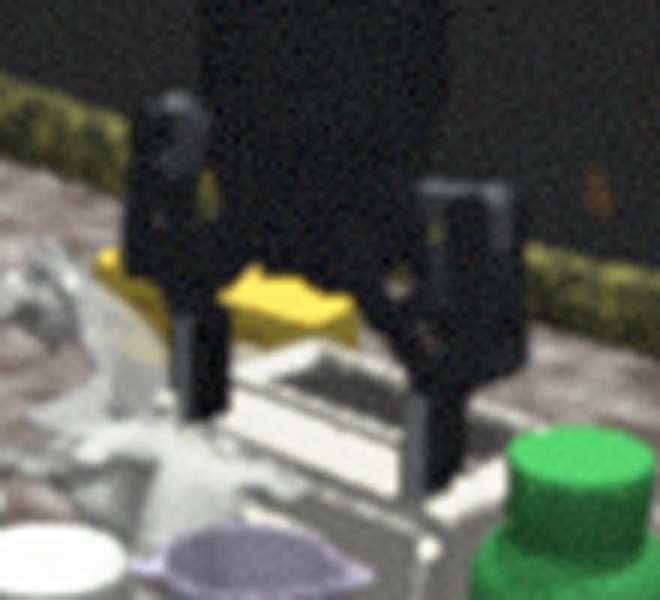

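Open tips are at z≈0.246 with the TCP at 0.220, i.e. 26 mm behind it. That fits the measured 29 mm shift plus the 13 mm swing. For a grasp about 74 mm up the tube I use TCP z=0.043.

```bash
python3 - <<'E'
from h import *
x,y=.471,-.0518
f0=get_obs()["wrist_force"]
bot.servo_line([x,y,.10],velocity=.15)
for z in (.075,.055,.043):
    bot.servo_line([x,y,z],velocity=.07); f=get_obs()["wrist_force"]-f0; print(z,np.round(f,1))
    if abs(f[2])>4: break
S,Ks,Vs=cam("side");W,K,V=cam("wrist")
cv2.imwrite("pics/s9.png",np.hstack([cv2.resize(S[220:340,255:405,::-1],None,fx=2.6,fy=2.6),cv2.resize(W[120:440,120:520,::-1],(390,312))]))
print(get_obs()["time_s"],get_obs()["position"])
E
```

```text
0.075 [-0.8 -0.8  1.5]
0.055 [-0.1 -0.9  1.3]
0.043 [-0.7 -0.8  1.2]
18.7 [ 0.47102364 -0.05178879  0.04299735]
```

View pics/s9.png

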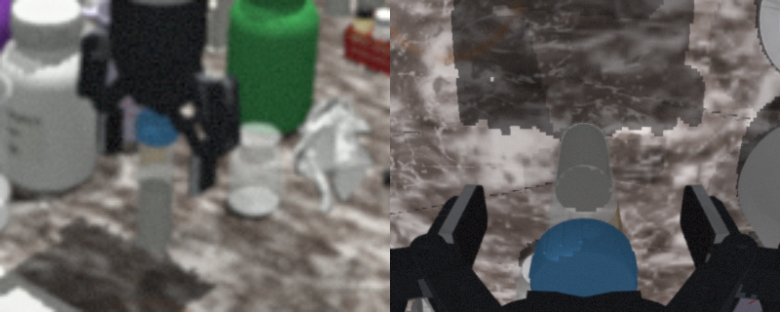

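The tube stands between the open fingers, with the tips below the cap and the pot clear. Close, then a small lift as a test.

```bash
python3 - <<'E'
from h import *
hand.move_gripper(.0,40); bot.dwell(.3)
o=get_obs();print(o["gripper_width"],o["wrist_force"],o["position"])
bot.servo_line([.471,-.0518,.075],velocity=.08)
o=get_obs();print(o["gripper_width"],o["wrist_force"],o["time_s"])
S,Ks,Vs=cam("side");W,K,V=cam("wrist")
cv2.imwrite("pics/s10.png",np.hstack([cv2.resize(S[200:320,255:405,::-1],None,fx=2.6,fy=2.6),cv2.resize(W[120:440,120:520,::-1],(390,312))]))
E
```

```text
0.029386157845483936 [-0.37912991 -0.95479976  5.30235311] [ 0.47120174 -0.05182828  0.04323159]
0.02940139504852927 [ 0.43986879  1.20198256 -0.85946087] 20.1
```

View pics/s10.png

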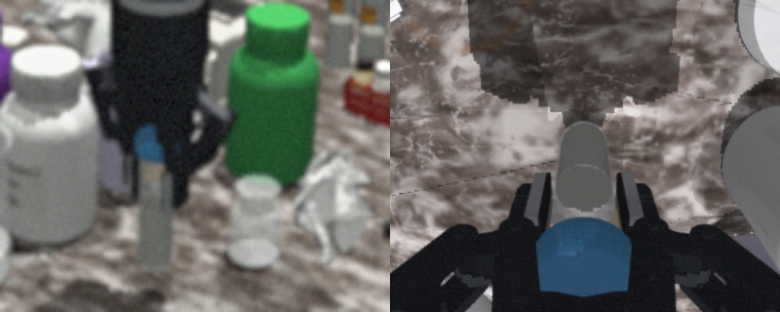

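Gripper width 29.4 mm, tube lifted and upright. Lift to base ≈0.205 and carry over the bottle to above the window.

```bash
python3 - <<'E'
from h import *
bot.servo_line([.471,-.0518,.25],velocity=.2)
bot.servo_line([.497,.088,.25],velocity=.15)
bot.servo_line([.527,.362,.25],velocity=.18)
bot.servo_line([.527,.362,.17],velocity=.1); bot.dwell(.3)
o=get_obs();print(o["gripper_width"],o["position"],o["time_s"])
S,Ks,Vs=cam("side");W,K,V=cam("wrist");T,Kt,Vt=cam("top")
for n,i in (("s",S),("w",W),("t",T)): cv2.imwrite(f"pics/{n}11.png",i[:,:,::-1])
cv2.imwrite("pics/s11c.png",cv2.resize(S[120:260,140:280,::-1],None,fx=4.2,fy=4.2,interpolation=cv2.INTER_CUBIC))
for p in [(.527,.362,.127),(.527,.362,.245)]: print(proj(Ks,Vs,p),proj(Kt,Vt,p),fproj(K,V,p))
E
```

```text
0.028975608375205537 [0.52718331 0.36213553 0.17047629] 25.2583
[202.21649644 198.53772417] [164.38733138 236.28344443] [318.3206555  264.22456587]
[198.65549699 153.22174453] [149.21626924 217.30172676] [318.14499562 412.92509648]
```

View pics/s11c.png

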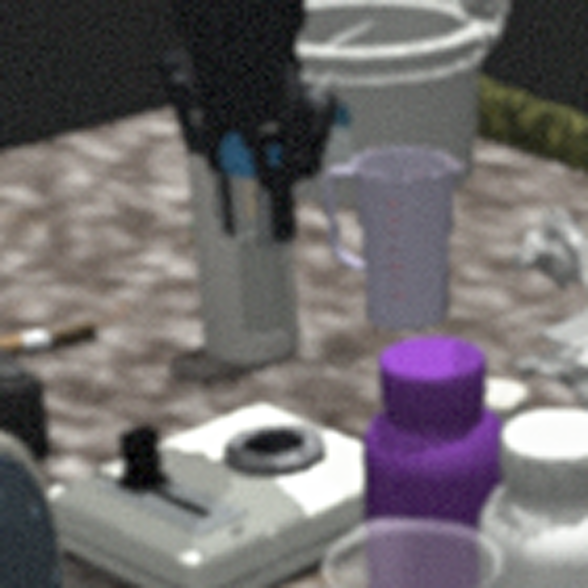

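View pics/w11.png

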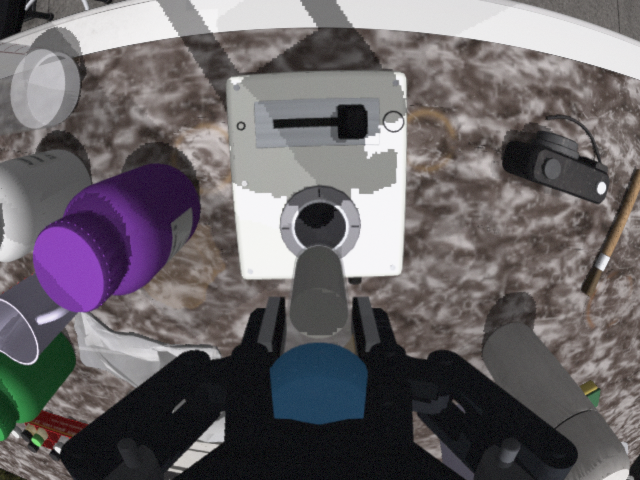

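View pics/t11.png

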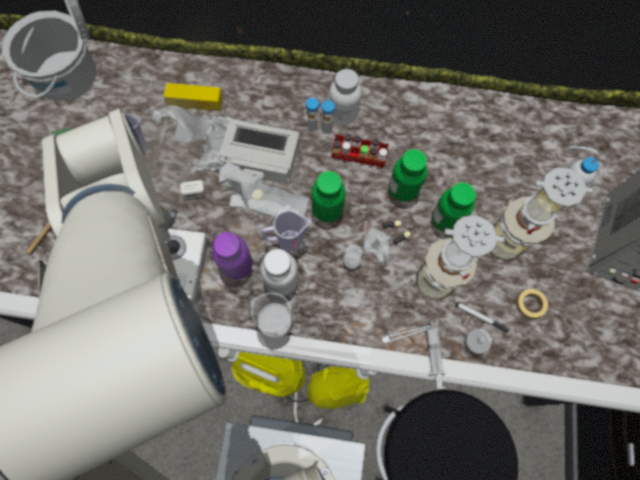

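```bash
python3 - <<'E'
from h import *
W,K,V=cam("wrist")
o=get_obs(); print(o["position"])
for x in (.509,.512,.515): print("base near edge",x,fproj(K,V,(x,.362,.1275)))
print("cap near top",fproj(K,V,(.5095,.362,.245)),fproj(K,V,(.5095,.362,.222)))
print("window by wrist",[fplane(K,V,p,.053) for p in [(321,221),(321,224)]])
cv2.imwrite("pics/w12.png",cv2.resize(W[190:350,230:410,::-1],None,fx=4,fy=4,interpolation=cv2.INTER_CUBIC))
E
```

```text
[0.5270285  0.36202911 0.17011543]
base near edge 0.509 [318.45935511 235.60896081]
base near edge 0.512 [318.45423194 240.59858893]
base near edge 0.515 [318.44914622 245.54151221]
cap near top [318.33430483 371.03077683] [318.37533261 327.50775842]
window by wrist [array([0.52224317, 0.36394498, 0.053     ]), array([0.52465373, 0.36395225, 0.053     ])]
```

View pics/w12.png

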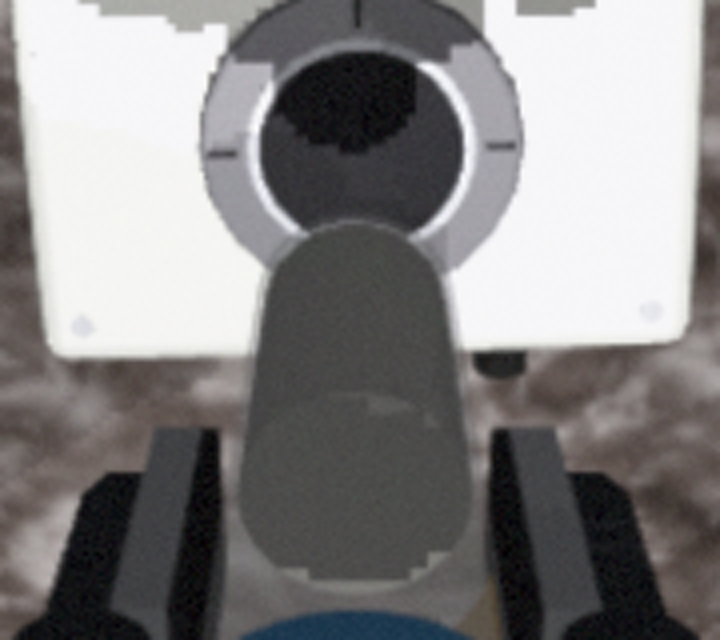

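The tube's outline in the wrist view is the same as before the lift (base edge row 245, cap rim 343–345), so it did not slip. The window comes out at (0.527,0.363), with the tube offset +0–2.5 mm in x. Descend in steps.

```bash
python3 - <<'E'
from h import *
p=[.526,.3632]
bot.servo_line([*p,.13],velocity=.08); bot.servo_line([*p,.108],velocity=.04); bot.dwell(.5)
o=get_obs();print(o["gripper_width"],o["position"],o["wrist_force"],o["time_s"])
S,Ks,Vs=cam("side");W,K,V=cam("wrist")
cv2.imwrite("pics/w13.png",cv2.resize(W[150:350,220:420,::-1],None,fx=3,fy=3,interpolation=cv2.INTER_CUBIC))
cv2.imwrite("pics/s13.png",cv2.resize(S[150:260,150:260,::-1],None,fx=5.4,fy=5.4,interpolation=cv2.INTER_CUBIC))
for z in (.053,.065,.183):print(z,proj(Ks,Vs,(.527,.363,z)),fproj(K,V,(.512,.363,z)))
E
```

```text
0.029187632177624444 [0.52603012 0.3632153  0.10806771] [ 0.01771719  0.18722569 -0.38442969] 27.3083
0.053 [204.05328733 225.02351995] [318.1797723  235.40404835]
0.065 [203.72047425 220.80075137] [318.156705  242.0919131]
0.183 [200.29965446 177.39701779] [317.6888467  380.57666454]
```

View pics/w13.png

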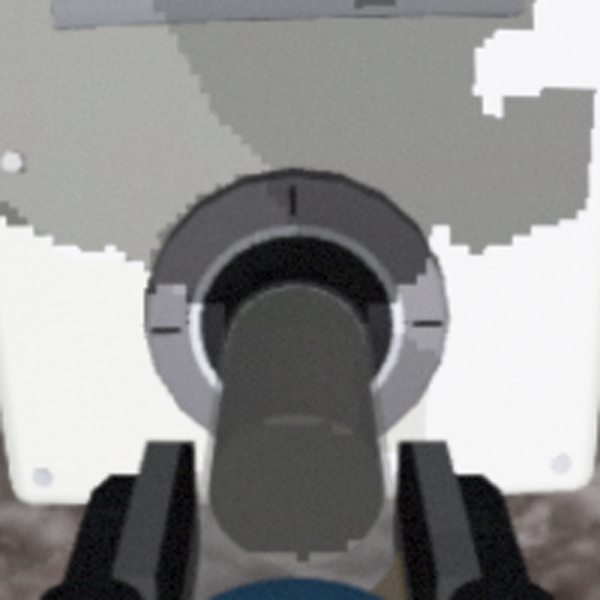

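View pics/s13.png

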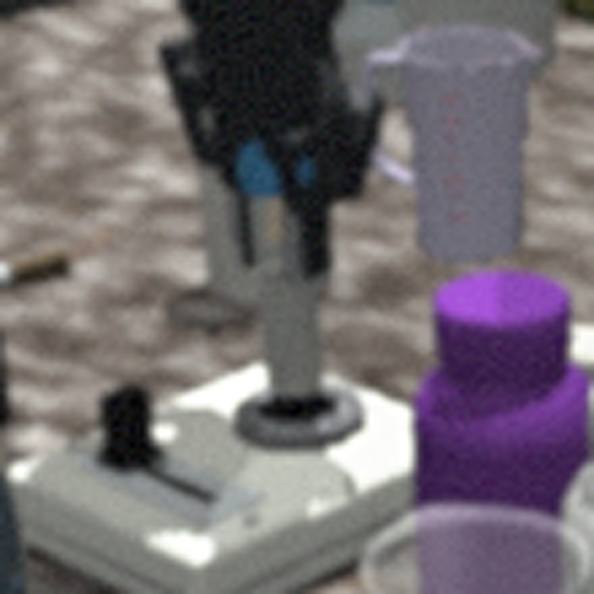

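Final view: base edge at wrist (318,244) and side (204,223.5). That puts the base centre at about (0.528,0.363), about 11 mm above the glass and within ~2 mm of the window centre. The tube looks upright and the slide grip is still at its large-ring end. Handing in.

```bash
python3 - <<'E'
from workcell import hand_in,get_obs
print(get_obs()["gripper_width"],get_obs()["time_s"]); print(hand_in())
E
```

```text
0.029393606076343226 27.4083
the job is handed in; nothing more can be done
None
```

I pushed the slide to its large-ring end stop, carried the tube over the bottle, and handed in with it held over the reader's window. The clock stood at 27.4 s; `hand_in()` gives no verdict.

**Slide:** it stopped moving and the push force rose to about 16 N. The grip is then at y ≈ 0.386, where the large-ring stop was expected, and later pictures show it still there.

**Tube:** it was held at 29.4 mm gripper width and showed no slip in the wrist view. The base was about 0.205 m up as it passed over the bottle. At the end:
- The base is about 11 mm above the glass and within about 2 mm of the window's centre.
- The side and wrist views show it upright.
- The wrist force is near zero, so nothing suggests contact with the reader.

**Disagreements:**
- **Fingertips:** two camera views put the closed tips about 12 mm behind the TCP, not 17 mm ahead as described. My first push therefore passed above the slide grip without touching it. I lowered the later poses by the measured offset of about 29 mm.
- **Tube position:** estimates of the tube's x position in the hand differed by up to 2.5 mm between views, so I used a value in between.

**Bystanders:** a top view taken while the tube was held above the reader shows the row and the pot looking unmoved. I judged this by eye and did not measure it.

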